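# Close and latch the radio's battery door

### The job

The repaired portable radio lies face down on the bench with its battery door standing open. With the fingertips only, push the battery door fully shut over the cells, and then push the sliding catch beside it all the way home so that it locks the door. Pick nothing up, do not shove the radio out of its place, and leave the cells and everything else standing around where they are.

Things in the scene. Friction and masses are not known exactly. Their poses are not given: they have to be found in the camera images.
- radio: Grey and black portable radio, loose on the bench, lying on its face, 2 to 3 kg. Case 220 (x) by 340 (y) by 80 mm high; origin at the centre of its underside, z up; at yaw 0 its x points away from the robot. Its flat top is its back: battery bay at the -y end, sliding catch beside it, a 7 mm high aerial along x = 98 mm. A carry handle 40 mm above the bench reaches to x = 141 mm.
- battery_door (a joint): Door hinge, rad: 0 shut flat on the radio's back, 1.57 upright, more leans over the radio's +x side; limit 2.0, starts 1.1 to 1.9. Stiff: stays at any angle, about 1 N at the free edge moves it. Black plate, 80 mm from hinge to free edge, 120 mm wide (along y), 6 mm thick, with a 32 mm wide tab 8 mm beyond the free edge. To shut, the free edge swings to the radio's -x and down.
- door_edge (a point): Middle of the door's free edge, 80 mm from the hinge line, half-way through its thickness; moves with the door; its x points from free edge to hinge, its z out of the outer face (the upper one when shut).
- door_hinge (a point): Middle of the door's hinge line, which runs along the radio's y on its back, 80 mm above the bench; in the radio at x 50, y -85, z 80 mm; axes parallel to the radio's. The bay under the door spans x -22 to 45 mm and y -138 to -32 mm of the radio and is 40 mm deep.
- catch (a joint): Travel of the sliding catch, m: 0 is home at its stop (front edge 8 mm over the shut door), growing as it opens, at most 0.050; starts 0.030 to 0.048. It shuts towards the radio's -y, stays where left, about 2 N moves it. Black plate 40 (x) by 63 (y) by 5 mm, underside 7 mm above the radio's back, between rails that rise 14 mm above the back, with an upright thumb rib across its +y end.
- catch_rib (a point): Middle of the top of the catch's thumb rib; moves with the catch; axes parallel to the radio's. The rib is 36 mm long (x), 8 mm thick (y), 18 mm high above the plate; its top is 110 mm above the bench. In the radio: x -15, z 110 mm, y 26 mm plus the catch's travel.
- cell0: Large round battery cell, 33 mm diameter, 61 mm long, lying along the radio's x in the battery bay (nearest the radio's -y end); origin at the middle of its underside.
- cell1: The same, middle of the bay.
- cell2: The same, nearest the catch.
- screw_cup: Small aluminium cup, 44 mm across, 28 mm high, standing loose on the radio's back near its -x, +y corner; origin under its centre.
- spare_cell: A spare cell like the others, standing upright (61 mm) on the bench beyond the radio's +x side; origin under its centre.
- screwdriver: Screwdriver 190 mm long lying on the bench at the side; origin under its middle.
- multimeter: Handheld multimeter, 150 by 75 by 40 mm, lying on the bench at one side; origin under its centre.
- wire_spool: Steel-grey spool, 56 mm across, 40 mm high, standing on the bench at one side; origin under its centre.
- work_light: White hand lamp, 35 by 100 by 50 mm, on the bench at one side; origin under its centre.
Not all that is in view belongs to the job. Leave any purple or turquoise look-alike of the cell2 alone.

How it is judged (in metres and radians):
On the way, in this order (a step that is already met when the one before it is completed fails the run):
1. the battery door is pushed fully shut while the catch is still open (value of joint battery_door below 0.06 rad and value of joint catch above 0.015 m), for 0.2 s.
2. the catch is pushed home with the door shut (value of joint battery_door below 0.06 rad and value of joint catch below 0.004 m), for 0.2 s.
At the end, for the whole second after the job is handed in: Door shut (below 0.06 rad) and catch home (within 4 mm of its stop); radio at rest, flat, within 40 mm of its start; cells in the bay; cup standing on the radio, spare cell upright; spare cell, screwdriver, multimeter, spool and lamp within 30 mm of their starts (all of step 2 and linear speed of radio below 0.01 m/s and distance of radio from where it was at the start of the episode below 0.04 m and angle between radio's own z axis and vertical below 0.05 rad and z of each of cell0, cell1, cell2 in the frame of radio below 0.05 m and distance of each of spare_cell, screwdriver, multimeter, wire_spool, work_light from where it was at the start of the episode below 0.03 m and z of screw_cup in the frame of radio above 0.07 m and angle between each of screw_cup, spare_cell's own z axis and vertical below 0.2 rad); the robot touches nothing.
It fails at once if the radio, its door or its catch is pushed hard with the arm or the gripper's body instead of the fingers (contact force between the arm and radio above 15 N).
It fails at once if the radio is lifted, tipped or shoved more than 40 mm (height (world z) of radio above 0.012 m or angle between radio's own z axis and vertical above 0.1 rad or distance of radio from where it was at the start of the episode above 0.04 m).
It fails at once if a cell is lifted out of the battery bay (z of any of cell0, cell1, cell2 in the frame of radio above 0.06 m).
It fails at once if the cup on the radio is lifted, knocked over or moved more than 40 mm (z of screw_cup in the frame of radio above 0.095 m or angle between screw_cup's own z axis and vertical above 0.5 rad or distance of screw_cup from where it was at the start of the episode above 0.04 m).
It fails at once if another thing standing around is knocked over or moved more than 30 mm (distance of any of spare_cell, screwdriver, multimeter, wire_spool, work_light from where it was at the start of the episode above 0.03 m or angle between spare_cell's own z axis and vertical above 0.5 rad).
It also fails if it takes over 45 s, if anything falls off the work surface, if the arm or the gripper's body presses on something with over 40 N, if the wrist force passes 120 N, or if a joint passes its speed limit or range.

### The arm

A 6-joint arm with a two-finger parallel gripper is mounted at the origin on the work surface. World frame = base frame: x ahead of the robot, y to its left, z up, the work surface at z = 0. Lengths are in m, angles in degrees, forces in N, time in s.
With the tool pointing down it reaches from about 0.2 to 0.875 m from the base axis. Payload 3.4 kg.
Tool frame: the origin (TCP) lies midway between the tips of the shut fingers; the grasp point (between the pads) lies 19 mm behind it; z points along the fingers, y is the line along which they close (so a half turn about z gives the same grasp; the last joint's range is limited). The gripper opens to 94 mm and grips with 3 to 60 N. Pads are 16 mm wide; open, the fingers measure 119 mm over their backs; the gripper's body (75 mm by 177 mm) begins 78 mm behind the grasp point.
Start: joints at [68.755, 15.808, 86.224, -0, 77.962, -6.933], TCP at [0.142, 0.557, 0.205] pointing down, gripper open.
Joint ranges: [-165.64, 165.64], [-43.16, 119.46], [12.63, 154.43], [-67.54, 247.53], [6.08, 155.33], [-154.97, 154.97]. Speed limits (degrees/s): [147.25, 147.25, 180, 180, 180, 180].

### API

Orientations are given as a 3x3 rotation matrix whose columns are the frame's x, y, z axes.
In Python, from bench import sense, capture, get_calibration, job_done, recognise, masks_of, mark_of gives the robot as it stands.
- The arm moves only by the tool send_rows, never from a script. Its argument "moves" is a list of rows, each a list of 7 numbers: the shift along the tool's x, y, z in cm, then the turn, a rotation vector about the tool's x, y, z in degrees, then the opening, from 0 (shut) to 1 (fully open). In form: [[dx, dy, dz, ax, ay, az, gripper], ...]. A call has 1 to 12 rows; each row is the pose to reach, as a shift and turn from the pose commanded when the call began, along the tool's axes at that moment; what a row does not reach only later rows make up. A row lasts 1/10 s, in which the tool goes at most 50 mm and 8.59 degrees, less where a joint would pass 70% of its speed; a pose out of reach is approached as far as the arm can. A call with a gripper value outside its range is refused whole. The fingers move at their own pace and stop on an object; the grip force is fixed at half the most. Time passes only in rows, so rows that repeat a pose let the fingers close. It gives the time, the measured TCP pose, the force, the opening and the grip force at its end, in the units of the state.
- sense(): the state, without advancing time (a new reading comes with each control period).
- capture(name): name is "scene" or "side" or "wrist"; returns (picture, depth): 420x560x3 uint8, blue, green, red; 420x560 float32, m along the optical axis (not along the pixel's ray), 0 where there is no reading.
- get_calibration(name): a dict with "fovy" (degrees; the focal length in pixels is half the picture's height over the tangent of half this angle, whatever the lens; pixels are square), "cx", "cy" (the principal point, pixels), "k1" (the pictures are not rectified: a ray, as slopes to the right and down, at radius r is drawn at 1 + k1 r^2 times it, then the intrinsics apply), "extrinsics" (4x4, takes a point from camera to world coordinates). Camera axes: x right, y up, looking along -z (the intrinsics and any distortion apply to the point x, -y, -z); pixel columns grow to the right and rows downward; lengths in m; the calibration is good to about 2 mm. A picture is of the moment at which its call begins: read the wrist's pose just before it. get_calibration takes no time and is no camera call; for the wrist camera it gives the pose at the moment of the call.
- job_done(): hands the job in; it is judged then, once.
Trained networks look in the newest picture that a camera, given by its name, has taken for a name from the list of things; names that differ only in an ending like _2 or _b are one class to them, and where a whole thing is asked for, a point or a joint stands for the part that bears it (a point fixed in the world has none). Each returns a list of dicts, best first, with "p" (0 to 1); they miss things now and then, are a little off and sometimes report something else, mostly with a low value. They report only what shows in the picture. A call takes as long as a camera call. They do not tell look-alikes from the thing itself.
- recognise(query, camera): "at" ([x, y, z] in m, in world coordinates, good to about 4 mm: the middle of the surface that is visible of it).
- masks_of(query, camera): "pixels" (420x560 bool, what is visible of it).
- mark_of(query, camera): "at" ([x, y, z] in m, in world coordinates, good to about 4 mm: a listed point, or the origin of a listed thing).
The state is a dict: "clock": time; "joint_positions": joint angles; "qvel": joint speeds; "joint_torque": joint torques, N m; "ee_pos": TCP position; "orientation": TCP orientation; "contact_force": force on the tool from outside, world axes, zero at the start; "torque": the same for the moment, N m; "opening": finger opening in m; "finger_force": force on a finger pad.
Only numpy, scipy, OpenCV 4.12 (cv2) and the standard library are available. Lean on these libraries where they do the work, as an engineer would, in place of code of your own. Each camera call takes 0.05 s, during which the arm holds its last target. There are 200 camera calls.

## Working session

There is one attempt and no reset: what is moved stays moved. The work goes in short steps, Python scripts to look and compute and a tool call to move; the robot and the scene stay as the last step left them, time stands still between calls to the robot, and variables do not carry over. Pictures are saved under pics/ and viewed, at most 10 in all, crops included, and the job is handed in when it is done.

Besides the shell and the picture viewer there is one more tool, called after "Request:" as name(argument=value, ...) on one line, values as JSON. send_rows: Moves the arm, as the interface text tells. Its arguments: {"type":"object","properties":{"moves":{"type":"array"}},"required":["moves"]}

```bash
mkdir -p pics; ls
python3 - <<'E'
from bench import *
import cv2,numpy as np
s=sense();print(s['clock'],s['ee_pos'],np.round(s['orientation'],3).tolist(),s['opening'])
ims=[]
for c in("scene","side"):
    im,d=capture(c);ims.append(im)
    for q in("radio","door_edge","door_hinge","catch_rib","screw_cup","spare_cell"):
        print(c,q,[(round(r['p'],2),np.round(r['at'],3).tolist()) for r in mark_of(q,c)][:2])
cv2.imwrite("pics/a.png",ims[0]);cv2.imwrite("pics/b.png",ims[1])
print(sense()['clock'])
E
```

```text
pics
0.0 [0.14194671 0.55665291 0.20464645] [[-0.969, 0.247, -0.001], [0.247, 0.969, -0.002], [0.0, -0.002, -1.0]] 0.09374552646099049
scene radio [(0.81, [0.553, 0.003, -0.001])]
scene door_edge [(0.6, [0.588, -0.074, 0.156])]
scene door_hinge [(0.69, [0.617, -0.076, 0.079])]
scene catch_rib [(0.59, [0.531, 0.066, 0.108])]
scene screw_cup [(0.61, [0.466, 0.131, 0.081])]
scene spare_cell [(0.61, [0.725, 0.022, -0.002])]
side radio [(0.74, [0.556, 0.005, -0.003])]
side door_edge [(0.61, [0.586, -0.079, 0.157]), (0.31, [0.636, 0.433, -0.0])]
side door_hinge [(0.67, [0.612, -0.077, 0.08]), (0.41, [0.638, -0.444, -0.001])]
side catch_rib [(0.53, [0.528, 0.071, 0.109])]
side screw_cup [(0.63, [0.466, 0.132, 0.077])]
side spare_cell [(0.74, [0.725, 0.023, 0.004])]
0.7
```

View pictures.

View pics/a.png

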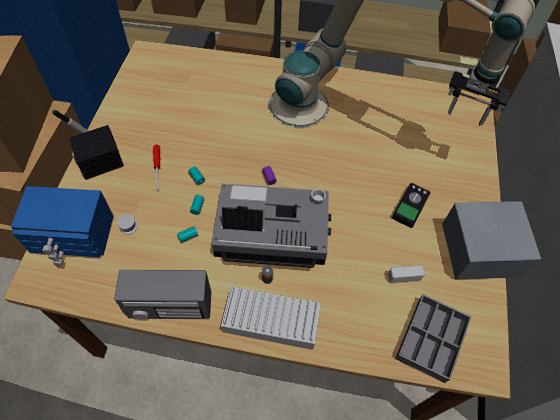

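View pics/b.png

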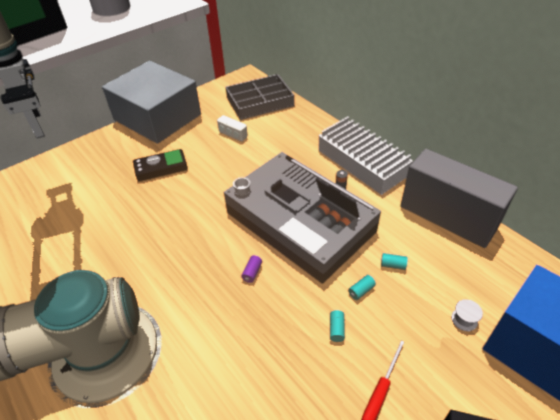

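Scene: the radio is in the middle (270,222), with its door upright at (240,218). The rib is at (287,210) and the cup at (317,196). The side view agrees, with the door leaning slightly towards -x (about 1.2 rad), and the purple and turquoise cells are decoys. Yaw is about 7°, so I'm moving above and behind the door.

```bash
cat > h.py <<'E'
from bench import *
import numpy as np
from scipy.spatial.transform import Rotation as Ro
def delta(p,yaw):
    """cm / deg in tool axes to reach world p, tool down, tool y along radio y"""
    s=sense();R=np.array(s['orientation']);c,n=np.cos(np.radians(yaw)),np.sin(np.radians(yaw))
    T=np.array([[-c,-n,0],[-n,c,0],[0,0,-1.]]).astype(float)
    T=np.column_stack([[-c,-n,0],[-n,c,0],[0,0,-1]])
    return np.round(100*R.T@(np.array(p)-s['ee_pos']),2),np.round(Ro.from_matrix(R.T@T).as_rotvec(degrees=True),1)
def r2w(o,yaw,p):
    return np.array(o)+Ro.from_euler('z',yaw,degrees=True).apply(p)
E
python3 -c "
from h import *
print(delta([.645,-.071,.28],7))"
```

```text
(array([-64.25, -48.44,  -7.45]), array([  0. ,   0. , -21.3]))
```

Request:
send_rows(moves=[[0,0,-8,0,0,0,0],[0,0,-8,0,0,0,0],[-64,-48.5,-8,0,0,-21,0],[-64,-48.5,-8,0,0,-21,0],[-64,-48.5,-8,0,0,-21,0],[-64,-48.5,-8,0,0,-21,0],[-64,-48.5,-8,0,0,-21,0],[-64,-48.5,-8,0,0,-21,0],[-64,-48.5,-8,0,0,-21,0],[-64,-48.5,-8,0,0,-21,0],[-64,-48.5,-8,0,0,-21,0],[-64,-48.5,-8,0,0,-21,0]])

```text
clock: 1.9
ee_pos: [0.4513, 0.1686, 0.2859]
orientation: [[-0.993, -0.116, 0.001], [-0.116, 0.993, 0.001], [-0.001, 0.0, -1.0]]
contact_force: [-0.1, 1.3, -0.7]
opening: 0.0024
finger_force: 0.0
```

Run:
```python
from h import *
import cv2
im,d=capture("wrist");cv2.imwrite("pics/c.png",im)
for q in("radio","door_edge","door_hinge","catch_rib"):
    print(q,[(round(r['p'],2),np.round(r['at'],3).tolist()) for r in mark_of(q,"wrist")][:2])
print(delta([.645,-.071,.28],7))
```

```text
radio [(0.63, [0.554, 0.002, -0.004])]
door_edge [(0.61, [0.591, -0.077, 0.156]), (0.29, [0.725, 0.027, -0.001])]
door_hinge [(0.75, [0.614, -0.075, 0.078])]
catch_rib [(0.9, [0.53, 0.065, 0.105])]
(array([-16.59, -26.25,   0.5 ]), array([ 0.1, -0. , -0.4]))
```

View pics/c.png

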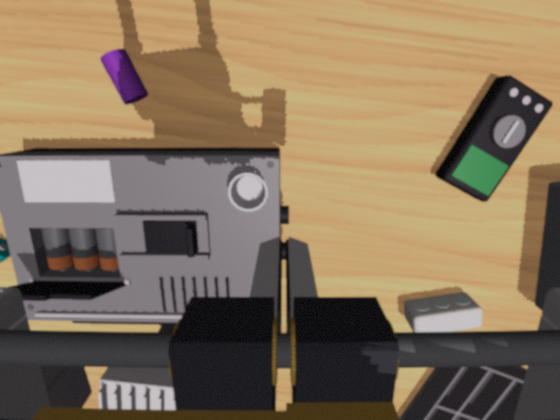

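The wrist view shows the radio square to the picture, so 7° is good. The cells are in the bay at (80,250), the catch is open with its rib at (190,238), and the marks agree with the other cameras. Next I go behind the door and down.

Request:
send_rows(moves=[[-16.6,-26.2,0.5,0,0,0,0],[-16.6,-26.2,0.5,0,0,0,0],[-16.6,-26.2,0.5,0,0,0,0],[-16.6,-26.2,0.5,0,0,0,0],[-16.6,-26.2,0.5,0,0,0,0],[-16.6,-26.2,0.5,0,0,0,0],[-16.6,-26.2,0.5,0,0,0,0],[-16.6,-26.2,8,0,0,0,0],[-16.6,-26.2,14.2,0,0,0,0],[-16.6,-26.2,14.2,0,0,0,0],[-16.6,-26.2,14.2,0,0,0,0]])

```text
clock: 3.25
ee_pos: [0.6408, -0.0668, 0.138]
orientation: [[-0.993, -0.119, -0.012], [-0.119, 0.993, 0.004], [0.012, 0.005, -1.0]]
contact_force: [-0.5, 0.2, -0.0]
opening: 0.0002
finger_force: 0.0
```

Run:
```python
from h import *
o,y=[.5545,.003,0],7
print(sense()['ee_pos'],sense()['contact_force'])
H=np.array([50,-85,80]);r=60
for th in(75,60,45,30,15,0):
    t=np.radians(th)
    P=H+r*np.array([-np.cos(t),0,np.sin(t)])+3*np.array([np.sin(t),0,np.cos(t)])+[8,0,0]
    print(th,P.round(),*delta(r2w(o,y,P/1000),y))
```

```text
[ 0.64084011 -0.06676469  0.13801959] [-0.53303652  0.20761241 -0.03157029]
75 [ 45. -85. 139.] [ 3.18 -0.53 -0.04] [ 0.3 -0.7 -0.2]
60 [ 31. -85. 133.] [ 4.65 -0.54  0.51] [ 0.3 -0.7 -0.2]
45 [ 18. -85. 125.] [ 5.93 -0.55  1.41] [ 0.3 -0.7 -0.2]
30 [  8. -85. 113.] [ 6.93 -0.56  2.62] [ 0.3 -0.7 -0.2]
15 [  1. -85.  98.] [ 7.59 -0.56  4.05] [ 0.3 -0.7 -0.2]
0 [ -2. -85.  83.] [ 7.85 -0.57  5.59] [ 0.3 -0.7 -0.2]
```

Request:
send_rows(moves=[[1.5,-0.5,0,0,0,0,0],[3,-0.5,0,0,0,0,0],[3.9,-0.5,0.2,0,0,0,0],[4.7,-0.5,0.5,0,0,0,0],[5.4,-0.5,1,0,0,0,0],[6,-0.5,1.5,0,0,0,0],[6.5,-0.5,2,0,0,0,0],[6.9,-0.5,2.6,0,0,0,0],[7.2,-0.5,3.2,0,0,0,0],[7.6,-0.5,4,0,0,0,0]])

```text
clock: 4.25
ee_pos: [0.5707, -0.0844, 0.1029]
orientation: [[-0.993, -0.116, 0.0], [-0.116, 0.993, 0.0], [-0.0, 0.0, -1.0]]
contact_force: [-0.1, -0.0, 0.5]
opening: 0.0005
finger_force: 0.3
```

Run:
```python
from h import *
import cv2
im,d=capture("side");cv2.imwrite("pics/d.png",cv2.resize(im[120:300,180:420],(720,540)))
print([(round(r['p'],2),np.round(r['at'],3).tolist()) for r in mark_of("door_edge","side")][:2],sense()['ee_pos'])
print(delta(r2w([.5545,.003,0],7,[-.004,-.085,.083]),7))
```

```text
[(0.62, [0.533, -0.086, 0.105])] [ 0.56937114 -0.08412647  0.10186794]
(array([0.81, 0.32, 1.89]), array([ 0.1, -0.2, -0.3]))
```

View pics/d.png

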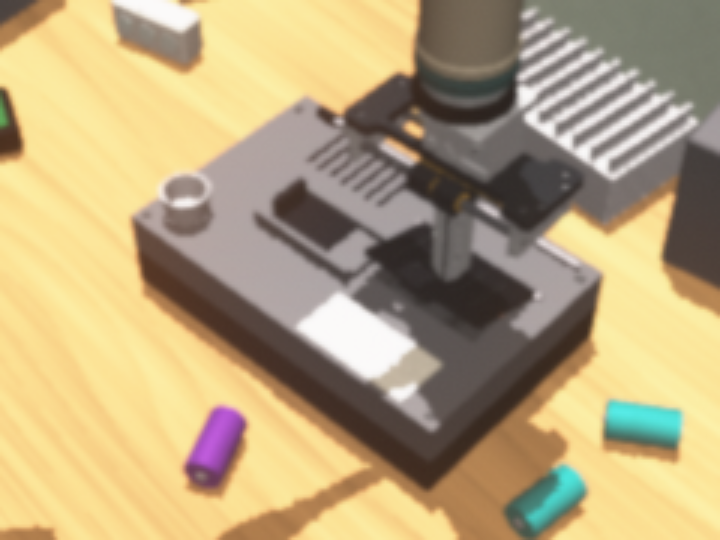

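The door follows: the fingers are on its outer face at (455,270) and it is nearly shut, with its edge at z 0.105. I press on down.

Request:
send_rows(moves=[[0.4,0.2,0.5,0,0,0,0],[0.7,0.2,1.0,0,0,0,0],[0.8,0.2,1.4,0,0,0,0],[0.8,0.2,1.6,0,0,0,0],[0.8,0.2,1.8,0,0,0,0],[0.8,0.2,1.8,0,0,0,0]])

```text
clock: 4.95
ee_pos: [0.5622, -0.0831, 0.0862]
orientation: [[-0.993, -0.117, -0.001], [-0.117, 0.993, 0.0], [0.001, 0.0, -1.0]]
contact_force: [-2.0, 0.0, 5.2]
opening: 0.0003
finger_force: 2.8
```

Request:
send_rows(moves=[[0,0,0.2,0,0,0,0],[0,0,0.4,0,0,0,0],[0,0,0.4,0,0,0,0]])

```text
clock: 5.25
ee_pos: [0.5623, -0.0832, 0.0857]
orientation: [[-0.993, -0.117, 0.001], [-0.117, 0.993, -0.001], [-0.001, -0.001, -1.0]]
contact_force: [-8.0, 2.4, 24.7]
opening: 0.0003
finger_force: 12.5
```

The door is solidly seated at z 0.0857. I hold briefly, lift off, and go behind the rib.

Request:
send_rows(moves=[[0,0,0,0,0,0,0],[0,0,-0.3,0,0,0,0],[0,0,-3,0,0,0,0],[0,0,-7,0,0,0,0],[0,0,-7,0,0,0,0]])

```text
clock: 5.75
ee_pos: [0.5663, -0.0842, 0.1566]
orientation: [[-0.993, -0.117, 0.01], [-0.117, 0.993, -0.003], [-0.01, -0.004, -1.0]]
contact_force: [0.9, -0.4, -1.4]
opening: 0.0006
finger_force: 0.0
```

Run:
```python
from h import *
import cv2
im,d=capture("side");cv2.imwrite("pics/e.png",cv2.resize(im[120:300,180:420],(720,540)))
for q in("radio","door_edge","catch_rib"):
    print(q,[(round(r['p'],2),np.round(r['at'],3).tolist()) for r in mark_of(q,"side")][:2])
capture("scene");print([(round(r['p'],2),np.round(r['at'],3).tolist()) for r in mark_of("catch_rib","scene")][:2])
o=[.5545,.003,0];print(sense()['ee_pos'])
for z in(.16,.099):print(delta(r2w(o,7,[-.015,.105,z]),7))
print(delta(r2w(o,7,[-.015,.0425,.099]),7))
```

```text
radio [(0.77, [0.554, 0.003, -0.002])]
door_edge [(0.66, [0.529, -0.087, 0.08])]
catch_rib [(0.92, [0.528, 0.071, 0.111])]
[(0.55, [0.532, 0.068, 0.111])]
[ 0.56156118 -0.08293109  0.14986606]
(array([ 1.26, 19.11, -0.99]), array([ 0.1, -0.2, -0.3]))
(array([ 1.24, 19.1 ,  5.11]), array([ 0.1, -0.2, -0.3]))
(array([ 1.21, 12.85,  5.11]), array([ 0.1, -0.2, -0.3]))
```

View pics/e.png

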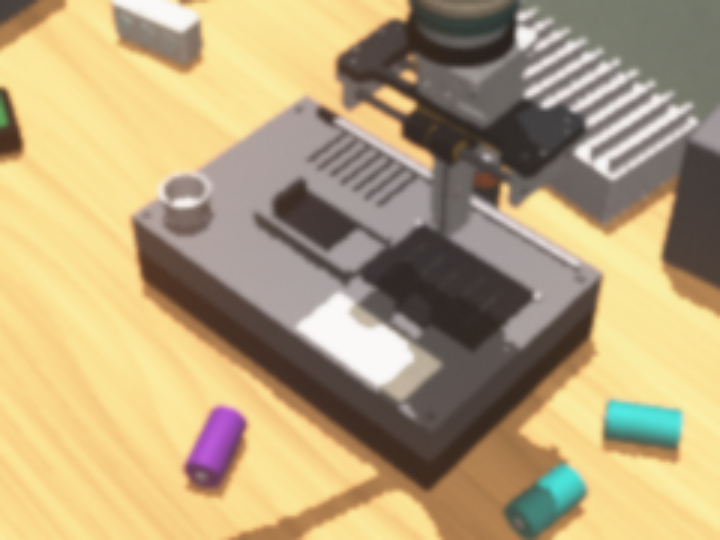

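The picture shows the door flat shut at (450,285), the rib still open at (290,195) and the cup in place. I move over, down behind the rib, and push towards -y.

Request:
send_rows(moves=[[0.5,5,-1,0,0,0,0],[1,10,-1,0,0,0,0],[1.2,15,-1,0,0,0,0],[1.2,18.6,-1,0,0,0,0],[1.2,18.6,-1,0,0,0,0],[1.2,18.6,2,0,0,0,0],[1.2,18.6,5,0,0,0,0],[1.2,18.6,5,0,0,0,0],[1.2,18.6,5,0,0,0,0]])

```text
clock: 6.95
ee_pos: [0.5288, 0.0993, 0.101]
orientation: [[-0.993, -0.116, -0.002], [-0.116, 0.993, -0.0], [0.002, -0.0, -1.0]]
contact_force: [-0.0, -0.7, -0.3]
opening: 0.0003
finger_force: 0.0
```

Run:
```python
from h import *
print(delta(r2w([.5545,.003,0],7,[-.015,.0425,.099]),7))
```

```text
(array([ 0.09, -5.63,  0.2 ]), array([-0. , -0.1, -0.4]))
```

Request:
send_rows(moves=[[0,-0.8,0.1,0,0,0,0],[0,-1.5,0.1,0,0,0,0],[0,-2.2,0.1,0,0,0,0],[0,-2.9,0.1,0,0,0,0],[0,-3.6,0.1,0,0,0,0],[0,-4.2,0.1,0,0,0,0],[0,-4.7,0.1,0,0,0,0],[0,-5.0,0.1,0,0,0,0],[0,-5.2,0.1,0,0,0,0],[0,-5.2,0.1,0,0,0,0]])

```text
clock: 7.95
ee_pos: [0.5361, 0.0478, 0.1013]
orientation: [[-0.993, -0.116, 0.002], [-0.116, 0.993, -0.0], [-0.002, -0.001, -1.0]]
contact_force: [0.1, 0.1, 6.5]
opening: 0.0005
finger_force: 2.3
```

Run:
```python
from h import *
import cv2
im,d=capture("side");cv2.imwrite("pics/f.png",cv2.resize(im[150:270,210:370],(800,600),interpolation=cv2.INTER_CUBIC))
for q in("radio","door_edge","catch_rib"):
    print(q,[(round(r['p'],2),np.round(r['at'],3).tolist()) for r in mark_of(q,"side")][:2])
s=sense();print(s['ee_pos'],s['contact_force'])
```

```text
radio [(0.87, [0.554, 0.003, -0.0])]
door_edge [(0.71, [0.531, -0.083, 0.084])]
catch_rib [(0.72, [0.534, 0.031, 0.109])]
[0.53607627 0.04780105 0.10123131] [0.96838642 1.8840336  5.92670804]
```

View pics/f.png

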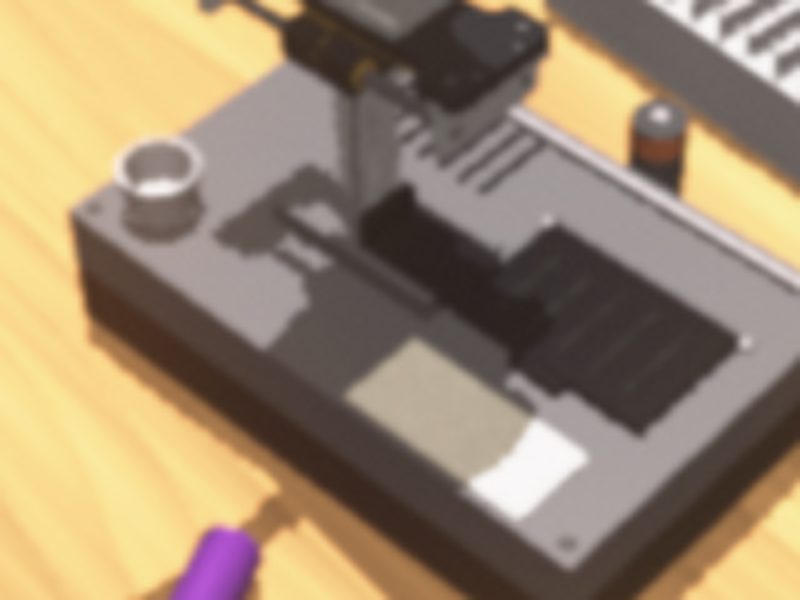

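The catch has moved in, with its front edge at about (545,330) over the door and the fingers behind the rib at (385,215). A few mm may remain, so I push until resistance rises.

Request:
send_rows(moves=[[0,-0.2,0,0,0,0,0],[0,-0.4,0,0,0,0,0],[0,-0.4,0,0,0,0,0]])

```text
clock: 8.45
ee_pos: [0.5365, 0.044, 0.1012]
orientation: [[-0.993, -0.116, 0.002], [-0.116, 0.993, -0.0], [-0.002, -0.001, -1.0]]
contact_force: [0.6, 2.3, 5.3]
opening: 0.0004
finger_force: 2.5
```

Request:
send_rows(moves=[[0,-0.15,0,0,0,0,0],[0,-0.3,0,0,0,0,0],[0,-0.3,0,0,0,0,0]])

```text
clock: 8.75
ee_pos: [0.5366, 0.0433, 0.1014]
orientation: [[-0.993, -0.115, 0.002], [-0.115, 0.993, 0.004], [-0.002, 0.004, -1.0]]
contact_force: [1.2, 7.2, 6.6]
opening: 0.0003
finger_force: 4.8
```

It stopped at the predicted home position with the force rising. I hold, back off and lift clear.

Request:
send_rows(moves=[[0,-0.1,0,0,0,0,0],[0,-0.1,0,0,0,0,0],[0,0.5,-0.1,0,0,0,0],[0,2,-0.5,0,0,0,0],[0,2.5,-4,0,0,0,0],[0,2.5,-9,0,0,0,0],[0,2.5,-14,0,0,0,0],[0,2.5,-16,0,0,0,0],[0,2.5,-16,0,0,0,0]])

```text
clock: 9.65
ee_pos: [0.5344, 0.0665, 0.2639]
orientation: [[-0.993, -0.117, 0.006], [-0.117, 0.993, -0.001], [-0.006, -0.002, -1.0]]
contact_force: [0.2, -0.4, -0.1]
opening: 0.0004
finger_force: 0.0
```

Run:
```python
from h import *
import cv2
im,d=capture("side");cv2.imwrite("pics/g.png",cv2.resize(im[150:270,210:370],(800,600),interpolation=cv2.INTER_CUBIC))
for q in("radio","door_edge","catch_rib","screw_cup"):
    print(q,[(round(r['p'],2),np.round(r['at'],3).tolist()) for r in mark_of(q,"side")][:2])
s=sense();print(s['ee_pos'],s['contact_force'])
```

```text
radio [(0.98, [0.557, 0.002, -0.003]), (0.37, [0.531, -0.084, 0.08])]
door_edge [(0.77, [0.53, -0.084, 0.081])]
catch_rib [(0.76, [0.533, 0.029, 0.108]), (0.7, [0.467, 0.131, 0.078])]
screw_cup [(0.59, [0.467, 0.131, 0.079])]
[0.53162416 0.06639417 0.25822254] [-0.19624189  0.09425713 -0.34693239]
```

View pics/g.png

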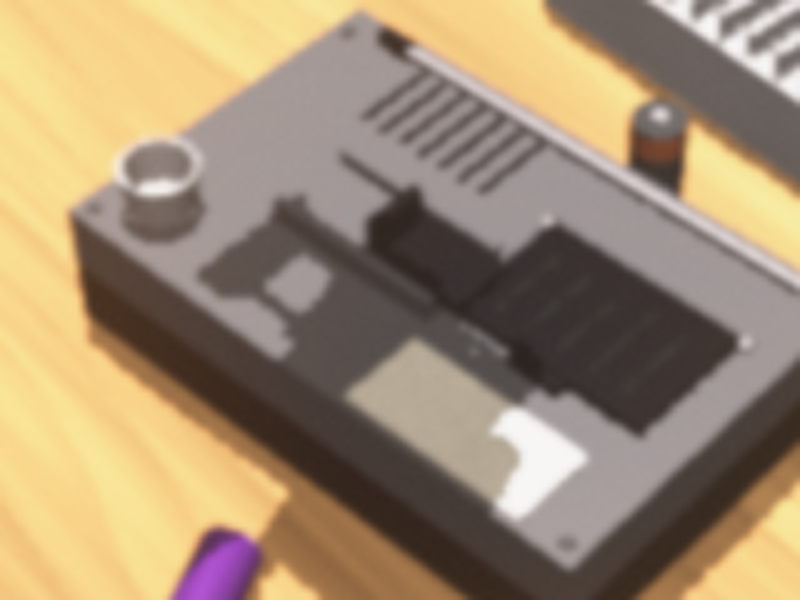

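Run:
```python
from h import *
for c in("scene","wrist"):
  for i in range(2):
    capture(c)
    print(c,[[np.round(r['at'],3).tolist() for r in mark_of(q,c)[:1]] for q in("radio","catch_rib","door_edge")])
print(r2w([.5545,.003,0],7,[-.015,.026,.11]))
```

```text
scene [[[0.465, 0.133, 0.079]], [[0.536, 0.027, 0.108]], [[0.531, -0.083, 0.084]]]
scene [[[0.554, 0.005, -0.003]], [[0.538, 0.027, 0.109]], [[0.532, -0.083, 0.085]]]
wrist [[[0.537, 0.022, 0.105]], [[0.538, 0.025, 0.107]], [[0.536, -0.083, 0.084]]]
wrist [[[0.553, -0.001, -0.006]], [[0.534, 0.023, 0.103]], [[0.534, -0.081, 0.082]]]
[0.5364432  0.02697816 0.11      ]
```

The rib is at its home position (mean y about 0.026, expected 0.027) and the door is flat.

```bash
python3 -c "
from bench import *
print(job_done())"
```

```text
the job is handed in; nothing more can be done
None
```

The battery door is shut and the catch is pushed home over it. The radio and cup showed no measurable shift, and I handed the job in at about 10 s. No verdict came back, and I did not re-measure the cells under the shut door or the things on the bench.

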